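# Stack spacer rings on the levelling stand and level it under load

## Robot

A 6-joint arm with a two-finger parallel gripper is mounted at the origin on a cart in front of the work surface, level with it; the furniture and walls round the work are solid. World frame = base frame: x ahead of the robot, y to its left, z up, the work surface at z = 0. Lengths are in mm, angles in degrees, forces in N, time in s.
With the tool pointing down it reaches from about 250 to 775 mm from the base axis. Payload 4 kg.
Tool frame: the origin (TCP) lies at the centre of the arm's flange, where the gripper is bolted on; the fingertips stand 173 mm ahead of it and the grasp point (between the pads) lies ahead of it (ctrl.grasp_offset is the z of the grasp point in the tool frame, in mm); z points along the fingers, y is the line along which they close (so a half turn about z gives the same grasp; the last joint's range is limited). The gripper opens to 85 mm and grips with 20 to 120 N. Pads are 22 mm wide; open, the fingers measure 114 mm over their backs; the gripper's body (76 mm by 85 mm) begins 54 mm behind the grasp point. The pads swing forward as they close: fully open they stand 13 mm farther back than shut.
Start: joints at [-77.47, 4.996, 78.535, -0, 96.463, -5.907], TCP at [173.945, -521.769, 404.741] pointing down, gripper open.
Joint ranges: [-177.83, 177.83], [-43.37, 116.18], [15.69, 146.23], [-61.86, 241.86], [9.47, 152.12], [-147.06, 147.06]. Speed limits (degrees/s): [159.86, 159.86, 180, 180, 180, 180].

## Interface

Orientations are given as a 3x3 rotation matrix whose columns are the frame's x, y, z axes.
In Python, from workcell import telemetry, cams, ctrl gives the robot as it stands. The module is installed in compiled form; this text tells all that it offers.
- The arm moves only by the shell command python3 -m creep 'ROWS' [FORCE]. ROWS is JSON, a list of rows, each an object of numbers: "ax", "ay", "az": the turn, a rotation vector about the tool's x, y, z in units of 180 degrees (1.0 is 180 degrees); "dx", "dy", "dz": the shift along the tool's x, y, z in units of 0.3 m (1.0 is 0.3 m); "gripper": the closure, from 0 (fully open) to 1 (shut). In form: [{"ax": .., "ay": .., "az": .., "dx": .., "dy": .., "dz": .., "gripper": ..}, ...]. A call has 1 to 8 rows; each row shifts and turns the commanded pose from where the row before left it, along the tool's axes as they then stand; what a row does not reach is not made up. A row lasts 1/8 s, in which the tool goes at most 62.5 mm and 10.7 degrees, less where a joint would pass 70% of its speed; a pose out of reach is approached as far as the arm can. A call with a number of a shift or a turn outside -1 to 1 is refused whole. A call with a gripper value outside its range is refused whole. The fingers move at their own pace and stop on an object; FORCE is the grip in N (left out, the last holds). Time passes only in rows, so rows that do not move let the fingers close. It gives the time, the measured TCP pose, the force, the opening and the grip force at its end, in the units of the state.
- telemetry.state(): the state, without advancing time (a new reading comes with each control period).
- cams.camera(name): name is "scene" or "top" or "wrist"; returns a dict with "pixels" (420x560x3 uint8, blue, green, red), "intrinsics" (3x3 intrinsics, pixels), "k1" (the pictures are not rectified: a ray, as slopes to the right and down, at radius r is drawn at 1 + k1 r^2 times it, then the intrinsics apply), "R" (3x3) and "t" (3): a world point X has camera coordinates R X + t. Camera axes: x right, y down, z forward; pixel columns grow to the right and rows downward; lengths in mm; the calibration is good to about 2 mm. A picture is of the moment at which its call begins. There is no depth.
- ctrl.finish_job(): hands the job in; it is judged then, once.
Trained networks look in the newest picture that a camera, given by its name, has taken for a name from the list of things; names that differ only in an ending like _2 or _b are one class to them, and where a whole thing is asked for, a point or a joint stands for the part that bears it (a point fixed in the world has none). Each returns a list of dicts, best first, with "conf" (0 to 1); they miss things now and then, are a little off and sometimes report something else, mostly with a low value. They report only what shows in the picture. A call takes as long as a camera call.
- cams.recognise(camera, target): "centre" ([column, row] in pixels, amid what is visible of it).
- cams.outline_of(camera, target): "region" (420x560 bool, what is visible of it) and "centre" ([column, row] in pixels, amid what is visible of it).
- cams.tip_of(camera, target): "centre" ([column, row] in pixels: a listed point, or the origin of a listed thing).
The state is a dict: "t": time; "q": joint angles; "qvel": joint speeds; "joint_efforts": joint torques, N m; "tool_pos": TCP position; "tcp_rot": TCP orientation; "force": force on the tool from outside, world axes, zero at the start; "wrist_torque": the same for the moment, N m; "finger_gap": opening from 0.0 (shut) to 1.0 (fully open); "gripper_force": force on a finger pad.
Only numpy, scipy, OpenCV 4.12 (cv2) and the standard library are available. Lean on these libraries where they do the work, as an engineer would, in place of code of your own. Each camera call takes 0.05 s, during which the arm holds its last target. There are 200 camera calls.

## Task

Build the spacer stack on the levelling stand's plate: the 20 mm high ring flat and centred in the scribed circle, then the narrower 30 mm high ring centred on top of it; leave the flat wide ring and everything else lying where it is. Then grip the knob of the levelling foot, press it fully down against its spring and turn it until the bubble of the spirit level rests midway between its two black lines. Finish still gripping the knob and pressing it fully down, with the bubble centred: do not let go.

Things in the scene. Friction and masses are not known exactly. Their poses are not given: they have to be found in the camera images.
- stand: levelling stand fixed to the table, 236 x 112 mm, about 75 mm high over its knob. Origin: centre of its underside. x points along its length from the hinge end to the knob end, y across it, z up. Its bed leans by up to 0.01 rad either way, so the foot setting at which the plate is level differs each time.
- circle (a point): centre of the scribed circle (66 mm across) on top of the tilting aluminium plate, 85 mm from its hinge line; about 45 mm above the table. x along the plate towards the knob, y across, z out of the plate. Plate 222 x 108 x 8 mm, hinged at the end away from the knob, a few hundredths of a rad from level. The vial's housing beside it is 22 mm wide, 104 mm long, 15 mm high.
- vial (a point): middle of the spirit level's vial, midway between its two black lines, at the top of the glass; the vial lies along the plate's x axis, on the plate's +y side (nearer the robot), beside the circle (53 mm from its centre). Axes as the plate's.
- bubble (a point): centre of the bubble (13 mm long, pale) in the vial. It runs to the higher end: its distance from point vial along x is 0.40 m times the plate's tilt in rad, positive (towards the knob) when the knob end is high. Centred means within 4 mm. The bubble settles in about half a second.
- knob (a point): point on the knob's axis, on the top face of its round black flange (52 mm across, 8 mm thick), 105 mm from the circle along the plate. On the flange stands the grip bar, 50 mm long, 14 mm thick, 27 mm high above the flange; x is along the bar (grip it across, along y), z up along the axis. Fingertips may stand on the flange and press it.
- foot (a joint): turn of the foot's knob, 0 to 2.6 rad, growing clockwise seen from above. Each rad clockwise raises the knob end by 0.04 rad of plate tilt (7.6 mm at the knob); it stays where it is left and takes 0.15 to 0.25 N m to turn. At the start it stands too low: once pressed down, about 0.3 to 1.6 rad clockwise are missing.
- sprung_frame (a joint): how far the sprung frame that carries plate and knob is pressed down at its knob end: 0 free (raised by the spring), 0.03 rad fully down on its stop (5.7 mm at the knob). Starts to yield at about 5 N and is on its stop at 15 N on the knob; let go, it springs up and the level is lost. Counts as fully down above 0.026.
- ring_mid: grey turned spacer ring, 60 mm across, 20 mm high, lying flat on the table: the lower ring of the stack. Origin: centre of its underside. About 0.12 kg.
- ring_tall: grey turned spacer ring, 54 mm across, 30 mm high, lying flat: the upper ring of the stack. Origin: centre of its underside. About 0.15 kg.
- ring_flat: grey turned spacer ring, 68 mm across, 15 mm high: not wanted, stays where it lies. Origin: centre of its underside.
- chisel: chisel with wooden handle, 255 mm long, 27 mm high, lying along y at the table's front edge; stays. Origin: centre of its underside.
- setting_block: white block with a black button, 40 x 60 x 46 mm; stays. Origin: centre of its underside.
- spanner: chromed spanner, 194 mm long, 6 mm high; stays. Origin: centre of its underside.
- wedge: beech wedge, 30 x 120 x 24 mm, behind the stand; stays. Origin: centre of its underside.

How it is judged (in metres and radians):
On the way, in this order (a step that is already met when the one before it is completed fails the run):
1. the 20 mm high ring lies flat in the scribed circle, let go (horizontal distance between ring_mid and circle below 0.01 m and z of ring_mid in the frame of circle below 0.003 m and contact force between the fingers and ring_mid below 0.1 N), for 0.2 s.
2. the 30 mm high ring lies centred on the first, let go (horizontal distance between ring_mid and circle below 0.01 m and horizontal distance between ring_tall and ring_mid below 0.01 m and z of ring_tall in the frame of ring_mid between 0.017 and 0.023 m and contact force between the fingers and ring_tall below 0.1 N), for 0.2 s.
3. the knob is gripped and pressed fully down (value of joint sprung_frame above 0.026 rad and contact force between the fingers and foot above 2 N), for 0.2 s.
At the end, for the whole second after the job is handed in: 20 mm ring flat within 10 mm of the circle's centre, 30 mm ring on it within 10 mm of its centre, neither touched; the fingers hold the knob (over 2 N) and keep it pressed (over 0.026 of 0.03 rad), bubble within 4 mm of the vial's middle, all through the last second (all of step 2 and all of step 3 and z of ring_mid in the frame of circle between -0.003 and 0.003 m and contact force between the arm and ring_tall below 0.1 N and contact force between each of the arm, the fingers and ring_mid below 0.1 N and x of bubble in the frame of vial between -0.004 and 0.004 m); the arm keeps its last pose, push and grip.
It fails at once if the flat ring, chisel, setting block, spanner or wedge is moved by more than 30 mm (distance of any of ring_flat, chisel, setting_block, spanner, wedge from where it was at the start of the episode above 0.03 m).
It also fails if it takes over 72 s, if anything falls off the work surface, if the arm or the gripper's body presses on something with over 40 N, if the wrist force passes 120 N, or if a joint passes its speed limit or range.

## Working session

There is one attempt and no reset: what is moved stays moved. The work goes in short steps, Python scripts to look and compute and a shell command to move; the robot and the scene stay as the last step left them, time stands still between calls to the robot, and variables do not carry over. Pictures are saved under pics/ and viewed, at most 10 in all, crops included, and the job is handed in when it is done.

```bash
mkdir -p pics; cat > h.py <<'E'
import numpy as np, cv2
from workcell import telemetry, cams, ctrl
def shot(n,save=None):
    c=cams.camera(n)
    if save: cv2.imwrite('pics/'+save,np.array(c['pixels']))
    return c
def ray(c,px):
    K=np.array(c['intrinsics'],float); k=c['k1']
    d=np.array([(px[0]-K[0,2])/K[0,0],(px[1]-K[1,2])/K[1,1]]); u=d.copy()
    for _ in range(30): u=d/(1+k*(u@u))
    R=np.array(c['R']);t=np.array(c['t']).ravel()
    return -R.T@t, R.T@np.array([u[0],u[1],1])
def atz(c,px,z):
    o,d=ray(c,px); return o+d*(z-o[2])/d[2]
def proj(c,X):
    K=np.array(c['intrinsics'],float)
    p=np.array(c['R'])@np.array(X,float)+np.array(c['t']).ravel(); u=p[:2]/p[2]; u=u*(1+c['k1']*(u@u))
    return np.array([K[0,0]*u[0]+K[0,2],K[1,1]*u[1]+K[1,2]])
def tri(cs,ps):
    A=np.zeros((3,3));b=np.zeros(3)
    for c,p in zip(cs,ps):
        o,d=ray(c,p); d=d/np.linalg.norm(d); M=np.eye(3)-np.outer(d,d); A+=M;b+=M@o
    X=np.linalg.solve(A,b)
    return X,[np.round(np.linalg.norm(proj(c,X)-p),1) for c,p in zip(cs,ps)]
E
cat > a.py <<'E'
from h import *
np.set_printoptions(precision=1,suppress=True)
C={n:shot(n,n+'0.png') for n in('scene','top')}
for n,c in C.items(): print(n,ray(c,(280,210)),ray(c,(281,210))[1]-ray(c,(280,210))[1])
for t in['ring_mid','ring_tall','ring_flat','circle','vial','bubble','knob','stand','chisel','setting_block','spanner','wedge']:
    P={}
    for n,c in C.items():
        r=cams.tip_of(n,t)
        print(t,n,[(np.round(q['centre'],1).tolist(),round(q['conf'],2)) for q in r[:3]], atz(c,r[0]['centre'],{'circle':45,'vial':60,'bubble':60,'knob':48}.get(t,0)) if r else '')
        if r:P[n]=r[0]['centre']
    if len(P)==2: print('   tri',*tri([C[n] for n in P],list(P.values())))
s=telemetry.state();print(ctrl.grasp_offset,s['tool_pos'],s['tcp_rot'],s['finger_gap'],s['force'])
E
python3 a.py
```

```text
scene (array([  -26. , -1167.9,  1224.6]), array([ 0.4,  0.6, -0.7])) [ 0. -0.  0.]
top (array([ 378.4, -174.5, 1054.3]), array([ 0.2, -0. , -1. ])) [-0. -0.  0.]
ring_mid scene [([227.6, 236.7], 0.66)] [ 413.6 -142.1    0. ]
ring_mid top [([267.4, 279.8], 0.71)] [ 417.1 -149.5    0. ]
   tri [ 414.1 -148.5    6.4] [np.float64(1.0), np.float64(1.1)]
ring_tall scene [([283.3, 292.8], 0.86), ([272.3, 229.8], 0.19)] [ 453.  -405.5    0. ]
ring_tall top [([355.7, 257.7], 0.7)] [ 455.8 -398.1    0. ]
   tri [ 456.4 -400.    -8.8] [np.float64(0.0), np.float64(0.0)]
ring_flat scene [([252.0, 267.9], 0.57)] [ 420.2 -284.8    0. ]
ring_flat top [([311.5, 278.2], 0.73)] [ 410.8 -270.1    0. ]
   tri [ 417.8 -274.   -11.8] [np.float64(2.5), np.float64(2.6)]
circle scene [([287.3, 225.3], 0.75)] [ 572.  -226.6   45. ]
circle top [([290.3, 223.2], 0.84)] [ 560.2 -224.4   45. ]
   tri [ 565.5 -226.5   46.3] [np.float64(2.0), np.float64(2.1)]
vial scene [([271.9, 229.5], 0.68)] [ 516.8 -230.8   60. ]
vial top [([294.7, 236.8], 0.63), ([283.1, 233.8], 0.36)] [ 520.1 -231.9   60. ]
   tri [ 518.5 -23
[... 512 characters left out ...]
l top [([163.2, 286.3], 0.6)] [424.7 134.6   0. ]
   tri [ 549.6  238.3 -624.4] [np.float64(28.6), np.float64(29.9)]
setting_block scene [([234.6, 184.2], 0.69)] [539.2  57.    0. ]
setting_block top [([196.3, 242.0], 0.59)] [538.1  39.7   0. ]
   tri [532.7  36.7  19.5] [np.float64(0.8), np.float64(1.0)]
spanner scene [] 
spanner top [([398.3, 247.7], 0.66)] [ 473.  -520.2    0. ]
wedge scene [([317.8, 201.7], 0.52)] [ 734.2 -149.8    0. ]
wedge top [([255.3, 166.1], 0.92)] [ 745.7 -140.9    0. ]
   tri [ 746.3 -139.3  -12.8] [np.float64(1.2), np.float64(1.3)]
154.70000000000002 [ 173.9 -521.8  404.7] [[ 0.9  0.3  0. ]
 [ 0.3 -0.9 -0. ]
 [ 0.   0.  -1. ]] 1.0001282305547805 [ 0.5 -0.5 -0.7]
```

```bash
python3 -c "
import cv2
a=cv2.imread('pics/top0.png')[130:330,140:440];cv2.imwrite('pics/tc.png',cv2.resize(a,None,fx=2.6,fy=2.6,interpolation=cv2.INTER_CUBIC))"
```

```text
(no output)
```

View pics/tc.png

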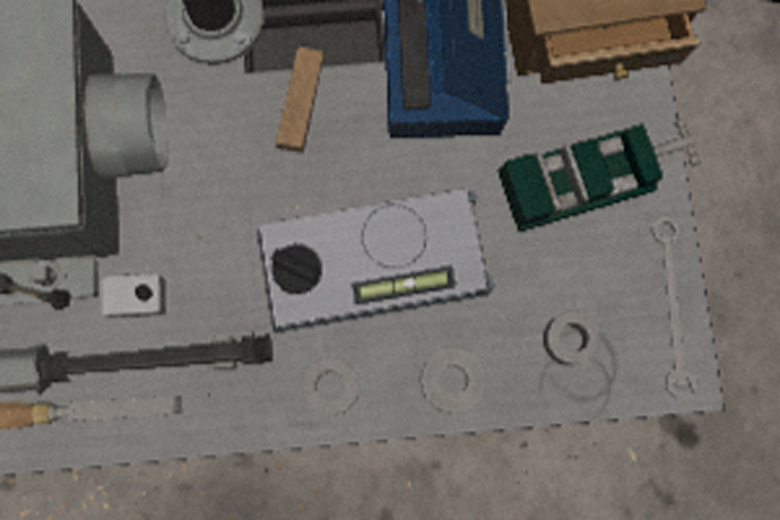

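View pics/scene0.png

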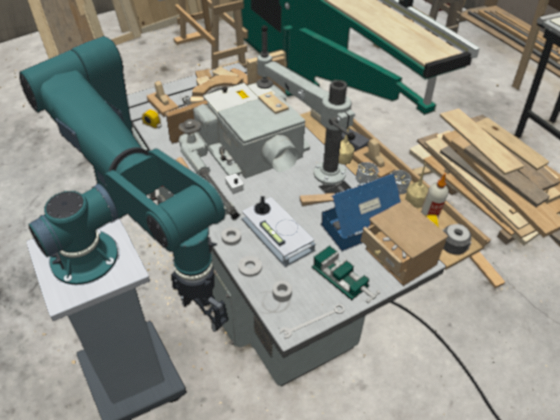

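```bash
cat >> h.py <<'E'
def plan(x,y,z,yaw=None,s=None,n=None):
    """rows for straight-down tool to x,y,z(TCP), yaw deg = direction of tool y (mod nothing)"""
    s=s or telemetry.state(); p=np.array(s['tool_pos']);R=np.array(s['tcp_rot'])
    d=np.array([x,y,z])-p
    yx=R[:2,1]; cur=np.degrees(np.arctan2(yx[1],yx[0]))
    da=0 if yaw is None else (cur-yaw+180)%360-180   # about tool z (down): + clockwise from above
    n=n or max(1,int(np.ceil(np.linalg.norm(d)/60)),int(np.ceil(abs(da)/10)))
    v=R.T@d
    print('cur yaw %.2f q6 %.1f; n=%d shift(no turn) per row'%(cur,s['q'][5],n),np.round(v/n/300,4),'az per row %.4f'%(da/n/180),'tilt',np.round(R[2],4))
    if abs(da)>.5:
        for i in range(n):
            a=np.radians(da/n*i); c,q=np.cos(a),np.sin(a)
            print(i,np.round(np.array([c*v[0]+q*v[1],-q*v[0]+c*v[1],v[2]])/n/300,4))
E
python3 - <<'E'
from h import *
np.set_printoptions(precision=1,suppress=True)
c=shot('top')
f=lambda u,v:atz(c,(140+u/2.6,130+v/2.6),45)
for a,b in (((277,327),(490,290)),((260,230),(472,190)),((357,300),(452,280))):
    d=f(*a)-f(*b); print(f(*a),f(*b),np.degrees(np.arctan2(d[1],d[0])),np.linalg.norm(d))
for k,p,z in(('mid',(332,386),20),('flat',(450,380),15),('tall',(570,338),30),('circ',(393,235),45),('knob',(297,269),70)):
    print(k,atz(c,(140+p[0]/2.6,130+p[1]/2.6),z))
plan(414,-147,330,-82+4)
E
```

```text
[ 482.9 -100.5   45. ] [ 501.7 -321.5   45. ] 94.84740135405414 221.79124359481244
[585.1 -89.9  45. ] [ 608.5 -314.8   45. ] 95.93294366406286 226.1011266061022
[ 503.3 -184.2   45. ] [ 515.4 -283.6   45. ] 96.91921636728118 100.13615903095881
mid [ 419.9 -151.    20. ]
flat [ 415.4 -273.6   15. ]
tall [ 446.6 -400.4   30. ]
circ [ 567.7 -227.5   45. ]
knob [ 536.8 -126.5   70. ]
cur yaw -71.56 q6 -5.9; n=8 shift(no turn) per row [ 0.1 -0.1  0. ] az per row 0.0045 tilt [-0.  0. -1.]
0 [ 0.1 -0.1  0. ]
1 [ 0.1 -0.1  0. ]
2 [ 0.1 -0.1  0. ]
3 [ 0.1 -0.1  0. ]
4 [ 0.1 -0.1  0. ]
5 [ 0.1 -0.1  0. ]
6 [ 0.1 -0.1  0. ]
7 [ 0.1 -0.1  0. ]
```

```bash
sed -i '2i np.set_printoptions(precision=4,suppress=True)' h.py; python3 -c "
from h import *
plan(405,-148,360,-84,n=8)"
```

```text
cur yaw -71.56 q6 -5.9; n=8 shift(no turn) per row [ 0.1406 -0.1173  0.0186] az per row 0.0086 tilt [-0.      0.0001 -1.    ]
0 [ 0.1406 -0.1173  0.0186]
1 [ 0.1373 -0.1211  0.0186]
2 [ 0.134  -0.1248  0.0186]
3 [ 0.1306 -0.1283  0.0186]
4 [ 0.1271 -0.1318  0.0186]
5 [ 0.1234 -0.1352  0.0186]
6 [ 0.1197 -0.1385  0.0186]
7 [ 0.1159 -0.1417  0.0186]
```

```bash
python3 -m creep '[{"dx":0.14,"dy":-0.117,"dz":0.019,"az":0.0086,"gripper":0},{"dx":0.137,"dy":-0.121,"dz":0.019,"az":0.0086,"gripper":0},{"dx":0.134,"dy":-0.125,"dz":0.019,"az":0.0086,"gripper":0},{"dx":0.13,"dy":-0.128,"dz":0.019,"az":0.0086,"gripper":0},{"dx":0.127,"dy":-0.132,"dz":0.019,"az":0.0086,"gripper":0},{"dx":0.123,"dy":-0.135,"dz":0.019,"az":0.0086,"gripper":0},{"dx":0.12,"dy":-0.138,"dz":0.019,"az":0.0086,"gripper":0},{"dx":0.116,"dy":-0.141,"dz":0.019,"az":0.0086,"gripper":0}]' 40
cat > w.py <<'E'
import sys
from h import *
c=shot('wrist',sys.argv[1]); s=telemetry.state()
print('t',s['t'],s['tool_pos'],'cam',-np.array(c['R']).T@np.array(c['t']).ravel(),'axis',np.array(c['R'])[2])
Z={'circle':45,'vial':60,'bubble':60,'knob':48}
for t in sys.argv[2:]:
    r=cams.tip_of('wrist',t)
    print(t,[(np.round(q['centre'],1).tolist(),round(q['conf'],2),atz(c,q['centre'],Z.get(t,0)).round(1)) for q in r[:2]])
    if t.startswith('ring'):
        for o in cams.outline_of('wrist',t)[:1]:
            m=o['region'].astype(np.uint8); ct=max(cv2.findContours(m,0,1)[0],key=cv2.contourArea)
            (x,y),rad=cv2.minEnclosingCircle(ct); print('   outline',o['conf'],(x,y),rad,atz(c,(x,y),{'ring_mid':20,'ring_tall':30,'ring_flat':15}[t]).round(1))
E
python3 w.py w1.png ring_mid circle vial knob bubble
```

```text
t 1.4 [ 173.9334 -521.7757  404.7035] cam [ 245.3493 -498.8095  373.1566] axis [-0.2781 -0.0928 -0.956 ]
ring_mid []
circle []
vial []
knob []
bubble []invalid input at $[0]: expected keys ax, ay, az, dx, dy, dz, gripper
```

View pics/w1.png

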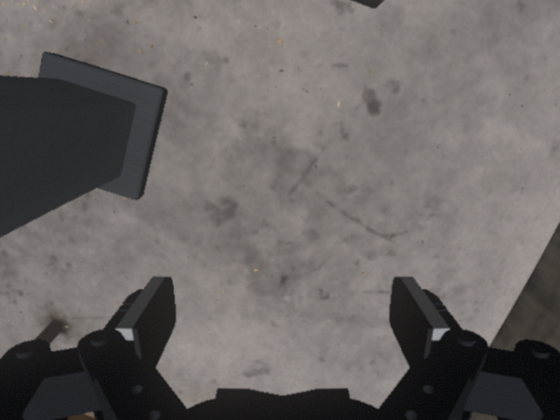

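The call was refused because every row needs all the keys, so the picture still shows only the floor between the open fingers at (150,330) and (420,330). I'm repeating the move with complete rows.

```bash
python3 -m creep '[{"ax":0,"ay":0,"dx":0.14,"dy":-0.117,"dz":0.019,"az":0.0086,"gripper":0},{"ax":0,"ay":0,"dx":0.137,"dy":-0.121,"dz":0.019,"az":0.0086,"gripper":0},{"ax":0,"ay":0,"dx":0.134,"dy":-0.125,"dz":0.019,"az":0.0086,"gripper":0},{"ax":0,"ay":0,"dx":0.13,"dy":-0.128,"dz":0.019,"az":0.0086,"gripper":0},{"ax":0,"ay":0,"dx":0.127,"dy":-0.132,"dz":0.019,"az":0.0086,"gripper":0},{"ax":0,"ay":0,"dx":0.123,"dy":-0.135,"dz":0.019,"az":0.0086,"gripper":0},{"ax":0,"ay":0,"dx":0.12,"dy":-0.138,"dz":0.019,"az":0.0086,"gripper":0},{"ax":0,"ay":0,"dx":0.116,"dy":-0.141,"dz":0.019,"az":0.0086,"gripper":0}]' 40
python3 w.py w2.png ring_mid circle vial knob bubble
```

```text
t: 2.7
tool_pos: [405.0, -146.9, 359.3]
tcp_rot: [[0.995, 0.104, 0.001], [0.104, -0.995, -0.001], [0.001, 0.001, -1.0]]
force: [0.1, -0.2, 0.1]
finger_gap: 1.004
gripper_force: 0.0
t 2.75 [ 407.0889 -142.0537  358.4069] cam [ 479.9207 -139.8627  327.7963] axis [-0.2905 -0.0312 -0.9564]
ring_mid [([286.1, 165.0], 0.6, array([ 423.9, -149.4,    0. ]))]
   outline 0.91 (285.4354248046875, 168.88479614257812) 35.92085647583008 [ 424.  -148.7   20. ]
circle []
vial [([420.3, 59.7], 0.82, array([ 516.9, -231.3,   60. ]))]
knob [([271.1, 3.0], 0.64, array([ 543.4, -125.7,   48. ])), ([285.7, 166.2], 0.39, array([ 431.1, -147.8,   48. ]))]
bubble [([429.3, 60.3], 0.75, array([ 517.3, -237.7,   60. ]))]
```

View pics/w2.png

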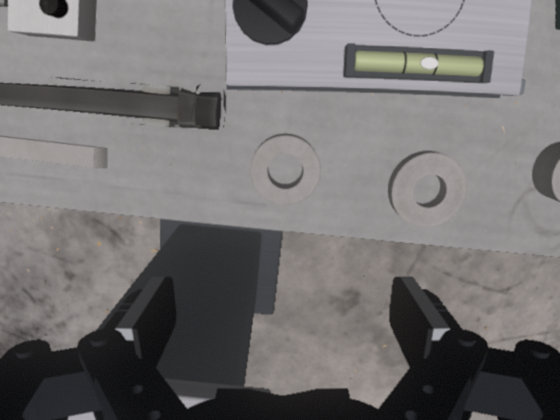

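The wrist picture shows ring_mid at (285,168), ring_flat at (428,188), the vial at (420,62) with its bubble at (430,63), and the knob at (270,10) with its bar running obliquely. The dark machine arm ends at (220,108), left of ring_mid and clear of it.

```bash
python3 -c "
from h import *
plan(422,-149,290,-84)"; python3 w.py w3.png ring_mid vial knob bubble
```

```text
cur yaw -84.04 q6 56.2; n=2 shift(no turn) per row [0.0298 0.0022 0.1156] az per row -0.0001 tilt [ 0.0001  0.0007 -1.    ]
t 3.1 [ 404.0307 -149.661   359.3388] cam [ 478.9587 -142.5255  327.7603] axis [-0.2915 -0.0309 -0.9561]
ring_mid []
   outline 0.72 (282.54998779296875, 167.5576934814453) 35.84772872924805 [ 423.6 -148.7   20. ]
vial [([413.7, 58.2], 0.69, array([ 515.9, -229.2,   60. ])), ([268.5, 0.1], 0.51, array([ 541.1, -127.1,   60. ]))]
knob [([268.7, 2.3], 0.91, array([ 542.5, -126.7,   48. ])), ([422.7, 186.3], 0.26, array([ 425.7, -258.3,   48. ]))]
bubble [([425.6, 56.6], 0.57, array([ 518.1, -237.3,   60. ]))]
```

```bash
python3 -m creep '[{"ax":0,"ay":0,"dx":0.031,"dy":0,"dz":0.12,"az":0,"gripper":0},{"ax":0,"ay":0,"dx":0.031,"dy":0,"dz":0.12,"az":0,"gripper":0},{"ax":0,"ay":0,"dx":0,"dy":0,"dz":0,"az":0,"gripper":0},{"ax":0,"ay":0,"dx":0,"dy":0,"dz":0,"az":0,"gripper":0}]' | head -2
python3 w.py w4.png ring_mid;python3 -c "
from h import *
plan(423,-149,178,-84)"
```

```text
t: 3.85
tool_pos: [423.1, -147.0, 288.4]
t 3.9 [ 423.2851 -147.0156  288.9551] cam [ 498.0164 -139.8909  256.8708] axis [-0.2904 -0.0315 -0.9564]
ring_mid [([280.3, 210.8], 0.82, array([ 420.6, -146.9,    0. ]))]
   outline 0.7 (283.0205383300781, 212.67352294921875) 45.04262161254883 [ 425.5 -148.3   20. ]
cur yaw -83.96 q6 57.6; n=2 shift(no turn) per row [-0.0014  0.0029  0.1852] az per row 0.0001 tilt [ 0.0031  0.0021 -1.    ]
```

View pics/w4.png

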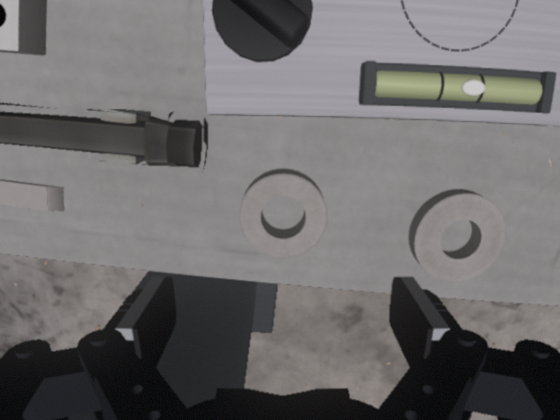

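The picture shows ring_mid's top face centred at (284,212), between the finger directions, and nothing stands where the fingers will come down.

```bash
python3 -m creep '[{"ax":0,"ay":0,"dx":0.001,"dy":0.002,"dz":0.19,"az":0,"gripper":0},{"ax":0,"ay":0,"dx":0.001,"dy":0.002,"dz":0.185,"az":0,"gripper":0},{"ax":0,"ay":0,"dx":0,"dy":0,"dz":0,"az":0,"gripper":0},{"ax":0,"ay":0,"dx":0,"dy":0,"dz":0,"az":0,"gripper":0.4},{"ax":0,"ay":0,"dx":0,"dy":0,"dz":0,"az":0,"gripper":0.6},{"ax":0,"ay":0,"dx":0,"dy":0,"dz":0,"az":0,"gripper":0.6},{"ax":0,"ay":0,"dx":0,"dy":0,"dz":0,"az":0,"gripper":0.6}]' 40; python3 -c "
from h import *; print(ctrl.grasp_offset)"
```

```text
t: 4.88
tool_pos: [425.3, -148.5, 178.5]
tcp_rot: [[0.994, 0.106, 0.007], [0.106, -0.994, -0.003], [0.006, 0.004, -1.0]]
force: [-1.2, 0.5, 6.1]
finger_gap: 0.669
gripper_force: 42.8
154.70000000000002
```

```bash
python3 -m creep '[{"ax":0,"ay":0,"dx":0,"dy":0,"dz":-0.15,"az":0,"gripper":0.6},{"ax":0,"ay":0,"dx":0.05,"dy":0.05,"dz":-0.2,"az":0,"gripper":0.6},{"ax":0,"ay":0,"dx":0.05,"dy":0.1,"dz":-0.1,"az":0,"gripper":0.6},{"ax":0,"ay":0,"dx":0.05,"dy":0.1,"dz":0,"az":0,"gripper":0.6},{"ax":0,"ay":0,"dx":0,"dy":0,"dz":0,"az":0,"gripper":0.6},{"ax":0,"ay":0,"dx":0,"dy":0,"dz":0,"az":0,"gripper":0.6}]'; python3 w.py w5.png circle vial knob bubble ring_mid
```

```text
t: 5.62
tool_pos: [475.8, -217.0, 309.1]
tcp_rot: [[0.994, 0.105, 0.0], [0.105, -0.994, 0.0], [0.0, -0.0, -1.0]]
force: [1.0, 0.9, -1.7]
finger_gap: 0.671
gripper_force: 43.8
t 5.675 [ 475.6619 -216.7374  308.7667] cam [ 550.6291 -209.9078  277.497 ] axis [-0.2914 -0.0305 -0.9561]
circle [([314.8, 69.6], 0.59, array([ 569.3, -227.2,   45. ]))]
vial [([314.4, 161.3], 0.81, array([ 517.2, -232.4,   60. ])), ([274.9, 102.0], 0.17, array([ 548.3, -205.9,   60. ]))]
knob [([141.8, 99.4], 0.67, array([ 542.1, -125.8,   48. ]))]
bubble [([326.3, 163.9], 0.7, array([ 516.4, -239.6,   60. ]))]
ring_mid [([282.0, 284.9], 0.94, array([ 402.8, -225.3,    0. ]))]
   outline 0.93 (282.39337158203125, 296.9952697753906) 76.7176513671875 [ 403.  -225.6   20. ]
```

View pics/w5.png

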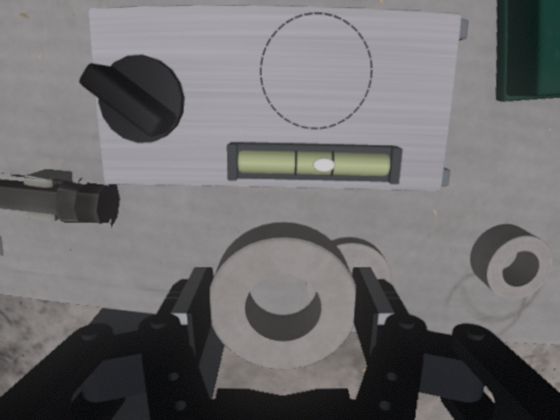

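The picture shows ring_mid held level between the pads at about (282,302), the scribed circle centred at (316,71) with the vial at (314,162), and the knob at (141,98). Ring_tall is at (522,268).

```bash
python3 - <<'E'
from h import *
c=shot('wrist'); s=telemetry.state(); p=np.array(s['tool_pos']);print(p)
r=atz(c,(282,302),p[2]-158.5);print('ring',r,r-p)
k=atz(c,(316,71),45);print('circle',k)
print('edges',[atz(c,q,z) for q,z in (((210,300),p[2]-158.5),((355,300),p[2]-158.5),((260,71),45),((372,71),45),((316,13),45),((316,129),45))])
d=k-r
plan(p[0]+d[0],p[1]+d[1],245)
plan(k[0],k[1],245)
E
```

```text
[ 475.9128 -217.0079  308.5089]
ring [ 475.6764 -217.6145  150.0089] [  -0.2365   -0.6066 -158.5   ]
circle [ 568.5322 -227.8408   45.    ]
edges [array([ 473.4606, -189.789 ,  150.0089]), array([ 479.4205, -245.6652,  150.0089]), array([ 564.9954, -194.9691,   45.    ]), array([ 572.4325, -260.9069,   45.    ]), array([ 600.4363, -223.8409,   45.    ]), array([ 534.8596, -232.1668,   45.    ])]
cur yaw -83.93 q6 53.2; n=2 shift(no turn) per row [0.1521 0.0333 0.1058] az per row 0.0000 tilt [-0.0001 -0.     -1.    ]
cur yaw -83.93 q6 53.2; n=2 shift(no turn) per row [0.1516 0.0343 0.1058] az per row 0.0000 tilt [-0.0001 -0.     -1.    ]
```

```bash
python3 -m creep '[{"ax":0,"ay":0,"dx":0.152,"dy":0.034,"dz":0,"az":0,"gripper":0.6},{"ax":0,"ay":0,"dx":0.152,"dy":0.034,"dz":0.06,"az":0,"gripper":0.6},{"ax":0,"ay":0,"dx":0,"dy":0,"dz":0.15,"az":0,"gripper":0.6},{"ax":0,"ay":0,"dx":0,"dy":0,"dz":0,"az":0,"gripper":0.6},{"ax":0,"ay":0,"dx":0,"dy":0,"dz":0,"az":0,"gripper":0.6}]'; python3 -c "
from h import *
plan(568.5,-227.5,226)"
```

```text
t: 6.65
tool_pos: [568.9, -228.1, 246.7]
tcp_rot: [[0.994, 0.105, 0.001], [0.105, -0.994, -0.001], [0.001, 0.001, -1.0]]
force: [-0.4, -0.2, -1.1]
finger_gap: 0.666
gripper_force: 43.8
cur yaw -83.95 q6 56.8; n=1 shift(no turn) per row [-0.0013 -0.0023  0.0691] az per row 0.0000 tilt [ 0.0009  0.0007 -1.    ]
```

```bash
python3 -m creep '[{"ax":0,"ay":0,"dx":-0.001,"dy":-0.002,"dz":0.06,"az":0,"gripper":0.6},{"ax":0,"ay":0,"dx":0,"dy":0,"dz":0,"az":0,"gripper":0.6}]'|sed -n '2p;4p'; python3 -m creep '[{"ax":0,"ay":0,"dx":0,"dy":0,"dz":0.007,"az":0,"gripper":0.6},{"ax":0,"ay":0,"dx":0,"dy":0,"dz":0,"az":0,"gripper":0.6}]'|sed -n '2p;4p'
```

```text
tool_pos: [567.8, -227.2, 226.7]
force: [-0.3, -0.4, -1.5]
tool_pos: [568.5, -227.5, 225.8]
force: [0.6, 0.4, -0.6]
```

```bash
python3 -m creep '[{"ax":0,"ay":0,"dx":0,"dy":0,"dz":0.006,"az":0,"gripper":0.6},{"ax":0,"ay":0,"dx":0,"dy":0,"dz":0,"az":0,"gripper":0.6}]'|sed -n '2p;4p'; python3 -m creep '[{"ax":0,"ay":0,"dx":0,"dy":0,"dz":0.005,"az":0,"gripper":0.6},{"ax":0,"ay":0,"dx":0,"dy":0,"dz":0,"az":0,"gripper":0.6}]'|sed -n '2p;4p'
```

```text
tool_pos: [568.7, -227.5, 224.4]
force: [-0.7, 0.2, 0.4]
tool_pos: [568.8, -227.5, 224.2]
force: [-2.5, 1.1, 6.7]
```

```bash
python3 -m creep '[{"ax":0,"ay":0,"dx":0,"dy":0,"dz":0,"az":0,"gripper":0.1},{"ax":0,"ay":0,"dx":0,"dy":0,"dz":0,"az":0,"gripper":0},{"ax":0,"ay":0,"dx":0,"dy":0,"dz":-0.08,"az":0,"gripper":0},{"ax":0,"ay":0,"dx":0,"dy":0,"dz":-0.17,"az":0,"gripper":0},{"ax":0,"ay":0,"dx":-0.1,"dy":0,"dz":-0.17,"az":0,"gripper":0},{"ax":0,"ay":0,"dx":-0.1,"dy":0,"dz":-0.05,"az":0,"gripper":0},{"ax":0,"ay":0,"dx":0,"dy":0,"dz":0,"az":0,"gripper":0},{"ax":0,"ay":0,"dx":0,"dy":0,"dz":0,"az":0,"gripper":0}]'; python3 w.py w6.png circle ring_mid vial bubble knob ring_tall
```

```text
t: 8.65
tool_pos: [509.0, -233.7, 362.1]
tcp_rot: [[0.994, 0.105, -0.001], [0.105, -0.994, 0.001], [-0.001, -0.001, -1.0]]
force: [0.8, -1.5, 0.3]
finger_gap: 0.997
gripper_force: 0.0
t 8.7 [ 509.1856 -233.6364  361.5047] cam [ 583.8146 -226.5583  330.4119] axis [-0.2925 -0.0298 -0.9558]
circle [([279.5, 122.8], 0.96, array([ 565.7, -226.1,   45. ]))]
ring_mid [([445.8, 261.9], 0.67, array([ 448.4, -402.8,    0. ]))]
   outline 0.57 (283.6557922363281, 125.28894805908203) 42.9764289855957 [ 562.5 -229.6   20. ]
vial [([280.8, 193.3], 0.83, array([ 515.4, -232.4,   60. ]))]
bubble [([291.0, 189.0], 0.51, array([ 519.5, -239.6,   60. ]))]
knob [([144.9, 140.7], 0.86, array([ 542.6, -125.6,   48. ]))]
ring_tall [([445.9, 260.1], 0.94, array([ 450.3, -402.5,    0. ]))]
   outline 0.63 (454.5082092285156, 265.8838806152344) 33.74650573730469 [ 457.6 -396.    30. ]
```

View pics/w6.png

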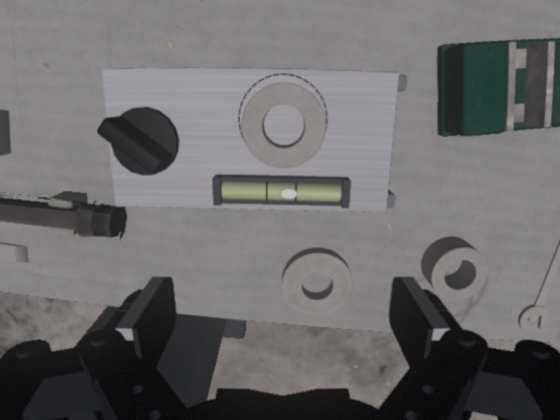

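The picture shows ring_mid flat in the scribed circle at (284,125), with an even rim of the circle showing above it. Ring_tall's top is at about (461,273) and ring_flat is untouched at (317,282).

```bash
python3 - <<'E'
from h import *
c=shot('wrist')
print('mid',atz(c,(284,125),65),[atz(c,q,65)[:2] for q in((242,125),(327,125),(284,82),(284,168))])
print('circ arc top',atz(c,(284,73),45),'left',atz(c,(238,118),45),'tall',atz(c,(461,273),30))
r=proj(c,(568.5,-227.8,45)); print(r, proj(c,(568.5,-227.5,65)))
plan(452,-402,300,-84)
E
```

```text
mid [ 565.954 -229.588   65.   ] [array([ 562.9042, -200.3131]), array([ 569.2192, -259.5511]), array([ 594.741, -226.494]), array([ 535.6223, -232.8512])]
circ arc top [ 601.856 -225.812   45.   ] left [ 566.1843 -194.9402   45.    ] tall [ 451.0829 -404.6208   30.    ]
[281.8835 119.4715] [281.4166 121.0012]
cur yaw -83.93 q6 53.5; n=4 shift(no turn) per row [-0.0621  0.1344  0.0524] az per row 0.0001 tilt [-0.0003 -0.0002 -1.    ]
```

```bash
python3 -m creep '[{"ax":0,"ay":0,"dx":-0.062,"dy":0.134,"dz":0,"az":0,"gripper":0},{"ax":0,"ay":0,"dx":-0.062,"dy":0.134,"dz":0.05,"az":0,"gripper":0},{"ax":0,"ay":0,"dx":-0.062,"dy":0.134,"dz":0.08,"az":0,"gripper":0},{"ax":0,"ay":0,"dx":-0.062,"dy":0.134,"dz":0.08,"az":0,"gripper":0},{"ax":0,"ay":0,"dx":0,"dy":0,"dz":0,"az":0,"gripper":0},{"ax":0,"ay":0,"dx":0,"dy":0,"dz":0,"az":0,"gripper":0}]'|sed -n 2p; python3 w.py w7.png ring_tall; python3 -c "
from h import *
plan(452,-402,188,-84)"
```

```text
tool_pos: [452.0, -401.4, 300.4]
t 9.95 [ 452.3531 -400.994   301.0548] cam [ 526.863  -394.2907  268.8423] axis [-0.2912 -0.0302 -0.9562]
ring_tall [([281.5, 207.0], 0.76, array([ 448.7, -401.9,    0. ]))]
   outline 0.83 (285.8522644042969, 213.28692626953125) 41.57119369506836 [ 453.4 -404.4   30. ]
cur yaw -83.85 q6 37.0; n=2 shift(no turn) per row [-0.0015  0.0018  0.1892] az per row 0.0004 tilt [ 0.0016  0.0016 -1.    ]
```

View pics/w7.png

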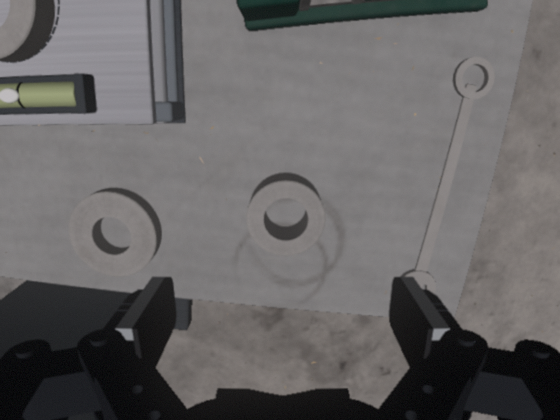

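The picture shows ring_tall with its top face centred at (285,217), and ring_flat at (115,232) and the spanner at (450,180) both outside the fingers' path.

```bash
python3 -m creep '[{"ax":0,"ay":0,"dx":-0.002,"dy":0.004,"dz":0.195,"az":0,"gripper":0},{"ax":0,"ay":0,"dx":-0.002,"dy":0.004,"dz":0.195,"az":0,"gripper":0},{"ax":0,"ay":0,"dx":0,"dy":0,"dz":0,"az":0,"gripper":0},{"ax":0,"ay":0,"dx":0,"dy":0,"dz":0,"az":0,"gripper":0.4},{"ax":0,"ay":0,"dx":0,"dy":0,"dz":0,"az":0,"gripper":0.65},{"ax":0,"ay":0,"dx":0,"dy":0,"dz":0,"az":0,"gripper":0.65},{"ax":0,"ay":0,"dx":0,"dy":0,"dz":0,"az":0,"gripper":0.65}]' 40;  python3 -m creep '[{"ax":0,"ay":0,"dx":0,"dy":0,"dz":-0.15,"az":0,"gripper":0.65},{"ax":0,"ay":0,"dx":0.05,"dy":-0.1,"dz":-0.2,"az":0,"gripper":0.65},{"ax":0,"ay":0,"dx":0.05,"dy":-0.15,"dz":-0.15,"az":0,"gripper":0.65},{"ax":0,"ay":0,"dx":0.05,"dy":-0.15,"dz":0,"az":0,"gripper":0.65},{"ax":0,"ay":0,"dx":0.05,"dy":-0.15,"dz":0,"az":0,"gripper":0.65},{"ax":0,"ay":0,"dx":0,"dy":0,"dz":0,"az":0,"gripper":0.65},{"ax":0,"ay":0,"dx":0,"dy":0,"dz":0,"az":0,"gripper":0.65}]';python3 w.py w8.png ring_tall ring_mid knob
```

```text
t: 10.92
tool_pos: [452.2, -405.1, 187.8]
tcp_rot: [[0.994, 0.106, 0.006], [0.106, -0.994, -0.006], [0.005, 0.006, -1.0]]
force: [0.5, 1.3, 7.4]
finger_gap: 0.606
gripper_force: 42.5
t: 11.8
tool_pos: [491.7, -238.6, 326.9]
tcp_rot: [[0.994, 0.106, 0.002], [0.106, -0.994, -0.002], [0.001, 0.002, -1.0]]
force: [0.0, 0.2, -1.8]
finger_gap: 0.604
gripper_force: 42.7
t 11.85 [ 491.536  -239.1497  326.53  ] cam [ 566.5375 -231.5159  295.3917] axis [-0.2901 -0.0326 -0.9564]
ring_tall [([278.5, 277.8], 0.82, array([ 416.3, -244.8,    0. ])), ([117.3, 121.9], 0.73, array([ 536.9, -104.4,    0. ]))]
   outline 0.6 (282.2394104003906, 293.6457824707031) 71.62527465820312 [ 417.8 -247.9   30. ]
ring_mid []
   outline 0.78 (277.1131286621094, 99.8672103881836) 51.08456802368164 [ 565.6 -228.5   20. ]
knob [([116.2, 121.9], 0.64, array([ 541.7, -124.3,   48. ]))]
```

View pics/w8.png

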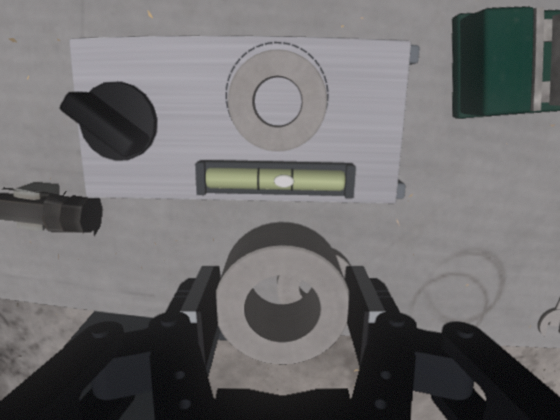

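The picture shows ring_tall held square with its top at (282,304), ring_mid at (278,100) in the circle, and the knob at (118,120) with its bar running from (72,103) to (138,145).

```bash
python3 - <<'E'
from h import *
c=shot('wrist'); p=np.array(telemetry.state()['tool_pos']);print(p)
t=atz(c,(282,304),p[2]-157.8); m=atz(c,(278,100),66);print('tall',t-p,'mid',m)
for z in(75,):
  a,b=atz(c,(72,103),z),atz(c,(138,145),z);print('bar',a,b,np.degrees(np.arctan2(*(a-b)[1::-1])))
print('flange',atz(c,(118,121),50))
x,y=566.2,-228.7
plan(x-(t-p)[0],y-(t-p)[1],290)
E
```

```text
[ 491.4692 -239.3057  325.5381]
tall [  -0.7213   -0.8948 -157.8   ] mid [ 565.0812 -229.9941   66.    ]
bar [ 552.8521 -110.1576   75.    ] [ 531.6928 -150.1659   75.    ] 62.12682262839183
flange [ 542.2141 -127.332    50.    ]
cur yaw -84.02 q6 52.1; n=2 shift(no turn) per row [ 0.1271 -0.006   0.0592] az per row 0.0000 tilt [-0.0002 -0.     -1.    ]
```

```bash
python3 -m creep '[{"ax":0,"ay":0,"dx":0.127,"dy":-0.006,"dz":0,"az":0,"gripper":0.65},{"ax":0,"ay":0,"dx":0.127,"dy":-0.006,"dz":0.05,"az":0,"gripper":0.65},{"ax":0,"ay":0,"dx":0,"dy":0,"dz":0.13,"az":0,"gripper":0.65},{"ax":0,"ay":0,"dx":0,"dy":0,"dz":0,"az":0,"gripper":0.65},{"ax":0,"ay":0,"dx":0,"dy":0,"dz":0,"az":0,"gripper":0.65}]'|sed -n '2p;4p'; python3 -c "
from h import *
plan(567.7,-228.1,256)"
```

```text
tool_pos: [567.0, -227.4, 272.7]
force: [-0.3, 0.7, -0.5]
cur yaw -83.98 q6 56.8; n=1 shift(no turn) per row [0.0019 0.0027 0.0556] az per row 0.0000 tilt [ 0.0007  0.0006 -1.    ]
```

```bash
python3 -m creep '[{"ax":0,"ay":0,"dx":0.002,"dy":0.0025,"dz":0.056,"az":0,"gripper":0.65},{"ax":0,"ay":0,"dx":0,"dy":0,"dz":0,"az":0,"gripper":0.65}]'|sed -n '2p;4p'; python3 -m creep '[{"ax":0,"ay":0,"dx":0,"dy":0,"dz":0.005,"az":0,"gripper":0.65},{"ax":0,"ay":0,"dx":0,"dy":0,"dz":0,"az":0,"gripper":0.65}]'|sed -n '2p;4p'
```

```text
tool_pos: [567.2, -227.7, 254.1]
force: [-1.1, 0.0, -1.2]
tool_pos: [567.8, -227.7, 253.9]
force: [0.3, -0.4, -1.3]
```

```bash
python3 -m creep '[{"ax":0,"ay":0,"dx":0,"dy":0,"dz":0.004,"az":0,"gripper":0.65},{"ax":0,"ay":0,"dx":0,"dy":0,"dz":0,"az":0,"gripper":0.65}]'|sed -n '2p;4p'; python3 -m creep '[{"ax":0,"ay":0,"dx":0,"dy":0,"dz":0.003,"az":0,"gripper":0.65},{"ax":0,"ay":0,"dx":0,"dy":0,"dz":0,"az":0,"gripper":0.65}]'|sed -n '2p;4p'
```

```text
tool_pos: [567.8, -227.6, 253.6]
force: [-2.3, 1.9, 5.1]
tool_pos: [567.9, -227.6, 253.5]
force: [-3.4, 2.0, 8.7]
```

```bash
python3 -m creep '[{"ax":0,"ay":0,"dx":0,"dy":0,"dz":0,"az":0,"gripper":0.1},{"ax":0,"ay":0,"dx":0,"dy":0,"dz":0,"az":0,"gripper":0},{"ax":0,"ay":0,"dx":0,"dy":0,"dz":-0.08,"az":0,"gripper":0},{"ax":0,"ay":0,"dx":0,"dy":0,"dz":-0.18,"az":0,"gripper":0},{"ax":0,"ay":0,"dx":-0.1,"dy":-0.05,"dz":-0.17,"az":0,"gripper":0},{"ax":0,"ay":0,"dx":-0.1,"dy":-0.1,"dz":0,"az":0,"gripper":0},{"ax":0,"ay":0,"dx":0,"dy":0,"dz":0,"az":0,"gripper":0},{"ax":0,"ay":0,"dx":0,"dy":0,"dz":0,"az":0,"gripper":0}]'; python3 w.py w9.png  ring_tall vial bubble knob circle
```

```text
t: 14.78
tool_pos: [503.5, -189.3, 379.7]
tcp_rot: [[0.994, 0.106, -0.0], [0.106, -0.994, -0.0], [-0.0, 0.0, -1.0]]
force: [-0.4, -0.8, -0.1]
finger_gap: 0.999
gripper_force: 0.0
t 14.825 [ 503.7514 -189.5072  379.5715] cam [ 578.3154 -182.1459  348.1206] axis [-0.2918 -0.0308 -0.956 ]
ring_tall [([339.9, 126.4], 0.78, array([ 559.3, -237.4,    0. ]))]
   outline 0.58 (347.0671081542969, 126.96644592285156) 41.174217224121094 [ 561.1 -238.7   30. ]
vial [([337.6, 182.1], 0.88, array([ 519.4, -232.4,   60. ]))]
bubble [([343.4, 182.1], 0.6, array([ 519.9, -237. ,   60. ]))]
knob [([208.5, 136.3], 0.92, array([ 543.2, -126.7,   48. ]))]
circle [([339.2, 117.9], 0.68, array([ 568.3, -228.7,   45. ])), ([208.5, 138.1], 0.67, array([ 541.4, -126.2,   45. ]))]
```

View pics/w9.png

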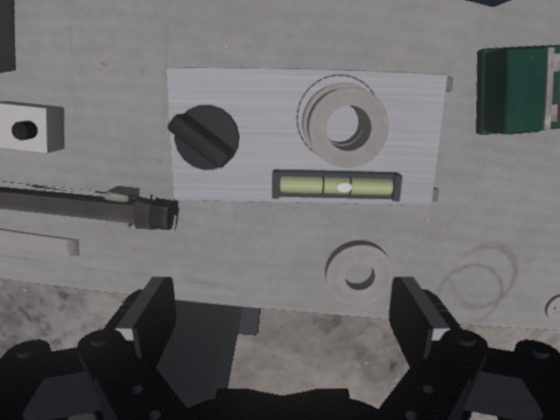

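The picture shows ring_tall sitting on ring_mid at (349,127), the vial at (337,185) with the bubble at (344,187), and the knob at (207,137). I've now used all 10 views, so from here I check by numbers only.

```bash
python3 - <<'E'
from h import *
c=shot('wrist')
t=atz(c,(349,127),95.7);print('tall',t,'machine arm end',atz(c,(178,213),30),atz(c,(178,213),50))
# network centroid check of stack top by projection
print(proj(c,(567,-228.5,95.7)),proj(c,(567,-228.5,65.7)),proj(c,(568.5,-228,45)))
plan(543,-126.5,300,-29)
E
```

```text
tall [ 564.9033 -228.5066   95.7   ] machine arm end [470.2684 -99.3381  30.    ] [ 477.0743 -104.5583   50.    ]
[349.4607 123.828 ] [342.4806 121.123 ] [338.1006 117.5878]
cur yaw -83.96 q6 57.3; n=6 shift(no turn) per row [ 0.0254 -0.0325  0.0444] az per row -0.0509 tilt [-0.0004 -0.0002 -1.    ]
0 [ 0.0254 -0.0325  0.0444]
1 [ 0.0303 -0.028   0.0444]
2 [ 0.0344 -0.0228  0.0444]
3 [ 0.0375 -0.0171  0.0444]
4 [ 0.0398 -0.0109  0.0444]
5 [ 0.041  -0.0044  0.0444]
```

```bash
python3 -m creep '[{"ax":0,"ay":0,"dx":0.025,"dy":-0.032,"dz":0.03,"az":-0.051,"gripper":0},{"ax":0,"ay":0,"dx":0.03,"dy":-0.028,"dz":0.03,"az":-0.051,"gripper":0},{"ax":0,"ay":0,"dx":0.034,"dy":-0.023,"dz":0.03,"az":-0.051,"gripper":0},{"ax":0,"ay":0,"dx":0.037,"dy":-0.017,"dz":0.03,"az":-0.051,"gripper":0},{"ax":0,"ay":0,"dx":0.04,"dy":-0.011,"dz":0.03,"az":-0.051,"gripper":0},{"ax":0,"ay":0,"dx":0.041,"dy":-0.004,"dz":0.03,"az":-0.051,"gripper":0},{"ax":0,"ay":0,"dx":0,"dy":0,"dz":0,"az":0,"gripper":0},{"ax":0,"ay":0,"dx":0,"dy":0,"dz":0,"az":0,"gripper":0}]'|sed -n '2,3p'
python3 - <<'E'
from h import *
c=shot('wrist','k1.png'); im=np.array(c['pixels'])
for q in cams.tip_of('wrist','knob')[:2]: print('tip',q['centre'],q['conf'],atz(c,q['centre'],50))
r=cams.outline_of('wrist','knob')[:1]
if r:
    m=r[0]['region'].astype(np.uint8); x,y,w,h=cv2.boundingRect(m); print('box',x,y,w,h,r[0]['conf'])
    g=cv2.cvtColor(im,6); g=cv2.createCLAHE(4,(4,4)).apply(g); k=g.copy()
    lines=cv2.createLineSegmentDetector().detect(g[y:y+h,x:x+w])[0]
    for l in sorted(lines[:,0],key=lambda l:-np.hypot(l[2]-l[0],l[3]-l[1]))[:8]:
        l=l+np.array([x,y,x,y]); a,b=atz(c,l[:2],75),atz(c,l[2:],75); print(l.round(),np.hypot(*(l[2:]-l[:2])).round(),a.round(1),b.round(1),'yaw %.1f'%(np.degrees(np.arctan2(*(a-b)[1::-1]))%180))
plan(543,-126.5,240,-29)
E
```

```text
tool_pos: [542.3, -126.8, 326.6]
tcp_rot: [[0.485, 0.875, 0.0], [0.875, -0.485, -0.001], [-0.0, 0.001, -1.0]]
tip [281.6, 209.0] 0.66 [ 543.2593 -125.9708   50.    ]
box 243 170 75 87 0.81
[292. 181. 291. 213.] 33.0 [ 561.2 -107.    75. ] [ 550.8 -124.6   75. ] yaw 59.4
[317. 217. 299. 241.] 29.0 [ 563.4 -134.8   75. ] [ 546.2 -142.9   75. ] yaw 25.1
[241. 200. 253. 178.] 25.0 [ 527.8 -102.6   75. ] [541.1 -94.3  75. ] yaw 31.9
[267. 198. 270. 174.] 24.0 [ 542.5 -109.1   75. ] [551.6 -97.1  75. ] yaw 52.9
[253. 178. 274. 169.] 23.0 [541.2 -94.   75. ] [555.1 -95.7  75. ] yaw 172.9
[316. 255. 304. 239.] 21.0 [ 551.4 -157.5   75. ] [ 549.9 -143.4   75. ] yaw 95.8
[266. 242. 250. 231.] 20.0 [ 527.8 -133.9   75. ] [ 522.6 -122.2   75. ] yaw 114.0
[275. 172. 294. 172.] 19.0 [554.7 -97.   75. ] [ 564.5 -102.6   75. ] yaw 150.2
cur yaw -28.96 q6 10.0; n=2 shift(no turn) per row [0.0012 0.0006 0.1449] az per row 0.0001 tilt [-0.      0.0012 -1.    ]
```

```bash
python3 -m creep '[{"ax":0,"ay":0,"dx":0,"dy":0,"dz":0.14,"az":0.002,"gripper":0.45},{"ax":0,"ay":0,"dx":0,"dy":0,"dz":0.14,"az":0.002,"gripper":0.45},{"ax":0,"ay":0,"dx":0,"dy":0,"dz":0.04,"az":0,"gripper":0.45},{"ax":0,"ay":0,"dx":0,"dy":0,"dz":0,"az":0,"gripper":0.45},{"ax":0,"ay":0,"dx":0,"dy":0,"dz":0,"az":0,"gripper":0.45}]' 60;  python3 -m creep '[{"ax":0,"ay":0,"dx":0,"dy":0,"dz":0.01,"az":0,"gripper":0.7},{"ax":0,"ay":0,"dx":0,"dy":0,"dz":0,"az":0,"gripper":1},{"ax":0,"ay":0,"dx":0,"dy":0,"dz":0,"az":0,"gripper":1},{"ax":0,"ay":0,"dx":0,"dy":0,"dz":0,"az":0,"gripper":1},{"ax":0,"ay":0,"dx":0,"dy":0,"dz":0,"az":0,"gripper":1}]' 60
```

```text
t: 16.95
tool_pos: [543.1, -126.9, 232.7]
tcp_rot: [[0.494, 0.869, 0.004], [0.869, -0.494, -0.001], [0.001, 0.004, -1.0]]
force: [0.5, -0.6, 0.9]
finger_gap: 0.553
gripper_force: 0.0
t: 17.58
tool_pos: [541.4, -125.9, 228.2]
tcp_rot: [[0.493, 0.87, -0.003], [0.87, -0.493, 0.001], [-0.001, -0.003, -1.0]]
force: [-6.4, 2.5, 6.1]
finger_gap: 0.154
gripper_force: 60.2
```

```bash
python3 -m creep '[{"ax":0,"ay":0,"dx":0,"dy":-0.004,"dz":0.01,"az":0,"gripper":1},{"ax":0,"ay":0,"dx":0,"dy":0,"dz":0.01,"az":0,"gripper":1},{"ax":0,"ay":0,"dx":0,"dy":0,"dz":0,"az":0,"gripper":1}]' | sed -n '2p;4p';  python3 -m creep '[{"ax":0,"ay":0,"dx":0,"dy":0,"dz":0.007,"az":0,"gripper":1},{"ax":0,"ay":0,"dx":0,"dy":0,"dz":0,"az":0,"gripper":1}]' | sed -n '2p;4p'
```

```text
tool_pos: [541.0, -125.3, 224.2]
force: [-7.7, 4.4, 13.6]
tool_pos: [541.0, -125.1, 222.7]
force: [-8.8, 6.0, 15.0]
```

```bash
python3 -m creep '[{"ax":0,"ay":0,"dx":0,"dy":0,"dz":0.006,"az":0,"gripper":1},{"ax":0,"ay":0,"dx":0,"dy":0,"dz":0,"az":0,"gripper":1}]' | sed -n '2p;4p';  python3 -m creep '[{"ax":0,"ay":0,"dx":0,"dy":0,"dz":0.006,"az":0,"gripper":1},{"ax":0,"ay":0,"dx":0,"dy":0,"dz":0,"az":0,"gripper":1}]' | sed -n '2p;4p'
python3 w.py p1.png vial bubble; python3 - <<'E'
from h import *
c=shot('top','p1t.png'); print([cams.tip_of('top',t)[:1] for t in('vial','bubble')])
c=shot('scene','p1s.png'); print([cams.tip_of('scene',t)[:1] for t in('vial','bubble')])
E
```

```text
tool_pos: [541.0, -125.0, 222.0]
force: [-10.2, 7.4, 18.9]
tool_pos: [541.1, -124.9, 221.7]
force: [-12.9, 7.8, 24.8]
t 18.75 [ 541.0623 -124.9211  221.7166] cam [578.2199 -60.3116 190.1651] axis [-0.1432 -0.2556 -0.9561]
vial []
bubble []
[[{'centre': [294.3, 239.5], 'conf': 0.69}], []]
[[{'centre': [267.2, 232.9], 'conf': 0.73}], []]
```

```bash
python3 -m creep '[{"ax":0,"ay":0,"dx":0,"dy":-0.008,"dz":0,"az":0,"gripper":1},{"ax":0,"ay":0,"dx":0,"dy":0,"dz":0,"az":0.03,"gripper":1},{"ax":0,"ay":0,"dx":0,"dy":0,"dz":-0.003,"az":0.05,"gripper":1},{"ax":0,"ay":0,"dx":0,"dy":0,"dz":0,"az":0,"gripper":1}]';cat > b.py <<'E'
import sys
from h import *
if len(sys.argv)>1: s=telemetry.state(); print('F',s['force'],s['tool_pos'],'q6',s['q'][5])
ax=np.array([-.105,.9945,0]); ay=np.array([-.9945,-.105,0]); v0=np.array([517.5,-231.3,59])
S=np.arange(-58,58.1,.5)
for n in('top','scene'):
    c=shot(n); im=np.array(c['pixels'])
    best=None
    for w in np.arange(-8,8.1,1):   # find the glass row: greenest
        P=np.array([proj(c,v0+s*ax+w*ay) for s in S],np.float32)
        col=cv2.remap(im,P[:,:1],P[:,1:],cv2.INTER_LINEAR)[:,0].astype(float)
        g=(col[:,1]-col[:,0]).clip(0); 
        if best is None or g.sum()>best[0]: best=(g.sum(),w,col,g)
    _,w,col,g=best
    if len(sys.argv)>1 and 'v' in sys.argv[1]: print(n,w,[(float(s),int(a),int(b)) for s,a,b in zip(S[::5],col[::5,0],g[::5])])
    h=np.percentile(g,80)*.45; on=np.where(g>h)[0]; lo,hi=S[on[0]],S[on[-1]]
    B=np.array([g[max(0,i-12):i+13].mean() for i in range(len(S))])
    ins=(S>lo+4)&(S<hi-4)
    dfc=np.where(ins,(col[:,0]-np.median(col[ins,0])).clip(0),0)
    i=np.argmax(np.convolve(dfc,np.ones(21),'same')); wdw=np.abs(S-S[i])<10
    b=(S*dfc*wdw).sum()/max((dfc*wdw).sum(),1e-6)
    print(n,'glass',lo,hi,'mid',(lo+hi)/2,'bubble rel mid %.1f'%(b-(lo+hi)/2),'peak',dfc.max())
E
python3 b.py v
```

```text
t: 19.65
tool_pos: [539.9, -124.4, 223.6]
tcp_rot: [[0.694, 0.72, 0.005], [0.72, -0.694, -0.002], [0.002, 0.005, -1.0]]
force: [-10.3, 5.2, 25.5]
finger_gap: 0.151
gripper_force: 63.2
F [-10.2539   5.2261  25.5346] [ 539.8735 -124.4432  223.5756] q6 25.123177032806637
top 6.0 [(-58.0, 151, 0), (-55.5, 153, 0), (-53.0, 139, 0), (-50.5, 96, 0), (-48.0, 61, 0), (-45.5, 52, 5), (-43.0, 108, 51), (-40.5, 120, 52), (-38.0, 118, 51), (-35.5, 116, 52), (-33.0, 120, 50), (-30.5, 121, 51), (-28.0, 121, 51), (-25.5, 138, 38), (-23.0, 160, 21), (-20.5, 167, 12), (-18.0, 160, 13), (-15.5, 148, 22), (-13.0, 126, 38), (-10.5, 81, 24), (-8.0, 111, 49), (-5.5, 120, 50), (-3.0, 116, 51), (-0.5, 115, 51), (2.0, 117, 48), (4.5, 119, 48), (7.0, 120, 49), (9.5, 99, 39), (12.0, 89, 36), (14.5, 112, 48), (17.0, 117, 49), (19.5, 117, 47), (22.0, 113, 47), (24.5, 112, 49), (27.0, 112, 48), (29.5, 110, 49), (32.0, 114, 46), (34.5, 114, 45), (37.0, 113, 46), (39.5, 113, 46), (42.0, 111, 48), (44.5, 91, 37), (47.0, 67, 15), (49.5, 60, 0), (52.0, 90, 0), (54.5, 152, 0), (57.0, 158, 0)]
top glass -44.5 46.0 mid 0.
[... 210 characters left out ...]
155, 63), (-33.0, 161, 58), (-30.5, 173, 46), (-28.0, 198, 28), (-25.5, 218, 13), (-23.0, 222, 9), (-20.5, 215, 12), (-18.0, 187, 22), (-15.5, 161, 35), (-13.0, 149, 51), (-10.5, 151, 60), (-8.0, 154, 63), (-5.5, 157, 63), (-3.0, 155, 63), (-0.5, 150, 62), (2.0, 141, 56), (4.5, 131, 50), (7.0, 130, 49), (9.5, 138, 54), (12.0, 148, 60), (14.5, 152, 63), (17.0, 154, 63), (19.5, 154, 62), (22.0, 154, 63), (24.5, 154, 61), (27.0, 154, 62), (29.5, 152, 62), (32.0, 149, 61), (34.5, 139, 55), (37.0, 125, 43), (39.5, 118, 26), (42.0, 128, 7), (44.5, 153, 0), (47.0, 183, 0), (49.5, 204, 0), (52.0, 214, 0), (54.5, 217, 0), (57.0, 216, 0)]
scene glass -50.5 39.0 mid -5.75 bubble rel mid -17.9 peak 70.0
```

```bash
python3 -m creep '[{"ax":0,"ay":0,"dx":0,"dy":0,"dz":-0.004,"az":0.055,"gripper":1},{"ax":0,"ay":0,"dx":0,"dy":0,"dz":-0.004,"az":0.055,"gripper":1},{"ax":0,"ay":0,"dx":0,"dy":0,"dz":-0.004,"az":0.055,"gripper":1},{"ax":0,"ay":0,"dx":0,"dy":0,"dz":0,"az":0,"gripper":1},{"ax":0,"ay":0,"dx":0,"dy":0,"dz":0,"az":0,"gripper":1}]';python3 b.py f
```

```text
t: 20.38
tool_pos: [539.6, -124.3, 227.4]
tcp_rot: [[0.959, 0.282, 0.004], [0.282, -0.959, -0.001], [0.004, 0.002, -1.0]]
force: [-11.9, 4.7, 26.1]
finger_gap: 0.149
gripper_force: 63.3
F [-11.86     4.6606  26.0668] [ 539.6381 -124.2747  227.3918] q6 54.77624554072278
top glass -45.0 45.5 mid 0.25 bubble rel mid -9.2 peak 78.0
scene glass -50.5 40.0 mid -5.25 bubble rel mid -6.6 peak 64.0
```

```bash
python3 -m creep '[{"ax":0,"ay":0,"dx":0,"dy":0,"dz":0,"az":0,"gripper":1},{"ax":0,"ay":0,"dx":0,"dy":0,"dz":0,"az":0,"gripper":1},{"ax":0,"ay":0,"dx":0,"dy":0,"dz":0,"az":0,"gripper":1},{"ax":0,"ay":0,"dx":0,"dy":0,"dz":0,"az":0,"gripper":1},{"ax":0,"ay":0,"dx":0,"dy":0,"dz":0,"az":0,"gripper":1},{"ax":0,"ay":0,"dx":0,"dy":0,"dz":0,"az":0,"gripper":1}]'|sed -n 4p;python3 b.py v
```

```text
force: [-12.6, 4.8, 26.3]
F [-12.5984   4.7821  26.2539] [ 539.6292 -124.2736  227.3723] q6 54.7747728816928
top 5.0 [(-58.0, 152, 0), (-55.5, 156, 0), (-53.0, 135, 0), (-50.5, 87, 0), (-48.0, 59, 0), (-45.5, 65, 20), (-43.0, 114, 50), (-40.5, 124, 54), (-38.0, 120, 54), (-35.5, 124, 51), (-33.0, 122, 52), (-30.5, 123, 49), (-28.0, 123, 51), (-25.5, 126, 51), (-23.0, 127, 52), (-20.5, 125, 52), (-18.0, 123, 52), (-15.5, 125, 50), (-13.0, 137, 38), (-10.5, 162, 10), (-8.0, 193, 1), (-5.5, 185, 4), (-3.0, 168, 16), (-0.5, 131, 43), (2.0, 124, 50), (4.5, 127, 49), (7.0, 127, 50), (9.5, 102, 37), (12.0, 100, 37), (14.5, 119, 48), (17.0, 124, 51), (19.5, 126, 50), (22.0, 123, 49), (24.5, 119, 48), (27.0, 119, 49), (29.5, 120, 51), (32.0, 124, 51), (34.5, 123, 48), (37.0, 118, 47), (39.5, 117, 48), (42.0, 117, 49), (44.5, 89, 36), (47.0, 65, 11), (49.5, 70, 0), (52.0, 111, 0), (54.5, 154, 0), (57.0, 157, 0)]
top glass -45.0 45.5 mid 0.25 bubble rel mid -7.1 peak 70.0
scene 7.0 [(-58.0, 68, 0), (-55.5, 72, 1), (-53.0, 88, 12), (-50.5, 111, 27), (-48.0, 132, 44), (-45.5, 145, 56), (-43.0, 154, 62), (-40.5, 155, 62), (-38.0, 156, 63), (-35.5, 156, 61), (-33.0, 156, 62), (-30.5, 155, 62), (-28.0, 156, 62), (-25.5, 155, 62), (-23.0, 157, 60), (-20.5, 163, 56), (-18.0, 179, 41), (-15.5, 196, 26), (-13.0, 211, 14), (-10.5, 217, 12), (-8.0, 206, 19), (-5.5, 186, 34), (-3.0, 164, 50), (-0.5, 153, 57), (2.0, 145, 58), (4.5, 139, 54), (7.0, 136, 54), (9.5, 140, 55), (12.0, 146, 59), (14.5, 150, 61), (17.0, 152, 61), (19.5, 151, 62), (22.0, 151, 62), (24.5, 150, 61), (27.0, 150, 61), (29.5, 150, 61), (32.0, 149, 62), (34.5, 143, 58), (37.0, 131, 51), (39.5, 117, 36), (42.0, 114, 16), (44.5, 133, 0), (47.0, 162, 0), (49.5, 190, 0), (52.0, 208, 0), (54.5, 216, 0), (57.0, 217, 0)]
scene glass -50.0 40.5 mid -4.75 bubble rel mid -6.6 peak 64.0
```

```bash
python3 -m creep '[{"ax":0,"ay":0,"dx":0,"dy":0,"dz":-0.0036,"az":0.046,"gripper":1},{"ax":0,"ay":0,"dx":0,"dy":0,"dz":-0.0036,"az":0.046,"gripper":1},{"ax":0,"ay":0,"dx":0,"dy":0,"dz":-0.0036,"az":0.046,"gripper":1},{"ax":0,"ay":0,"dx":0,"dy":0,"dz":0,"az":0,"gripper":1},{"ax":0,"ay":0,"dx":0,"dy":0,"dz":0,"az":0,"gripper":1},{"ax":0,"ay":0,"dx":0,"dy":0,"dz":0,"az":0,"gripper":1},{"ax":0,"ay":0,"dx":0,"dy":0,"dz":0,"az":0,"gripper":1},{"ax":0,"ay":0,"dx":0,"dy":0,"dz":0,"az":0,"gripper":1}]';python3 b.py f; python3 -m creep '[{"ax":0,"ay":0,"dx":0,"dy":0,"dz":0,"az":0,"gripper":1},{"ax":0,"ay":0,"dx":0,"dy":0,"dz":0,"az":0,"gripper":1},{"ax":0,"ay":0,"dx":0,"dy":0,"dz":0,"az":0,"gripper":1},{"ax":0,"ay":0,"dx":0,"dy":0,"dz":0,"az":0,"gripper":1}]'|sed -n 4p;python3 b.py f
```

```text
t: 22.32
tool_pos: [539.6, -124.1, 230.6]
tcp_rot: [[0.989, -0.147, 0.004], [-0.147, -0.989, 0.0], [0.004, -0.001, -1.0]]
force: [-12.7, 4.7, 26.8]
finger_gap: 0.156
gripper_force: 63.3
F [-12.697    4.7098  26.7885] [ 539.563  -124.0763  230.598 ] q6 79.61461900602912
top glass -45.5 45.0 mid -0.25 bubble rel mid -1.1 peak 50.5
scene glass -50.5 41.0 mid -4.75 bubble rel mid 0.8 peak 64.0
force: [-11.7, 6.2, 26.3]
F [-11.7115   6.2205  26.334 ] [ 539.5719 -124.0867  230.5936] q6 79.61743810111244
top glass -45.5 45.0 mid -0.25 bubble rel mid -1.2 peak 62.0
scene glass -50.5 41.0 mid -4.75 bubble rel mid 0.7 peak 64.0
```

```bash
python3 - <<'E'
from h import *
for n in('top','scene'):
    c=shot(n)
    for t,z in(('ring_tall',65.7),('ring_mid',45.7)):
        print(n,t,[(np.round(q['centre'],1),round(q['conf'],2),atz(c,q['centre'],z).round(1)) for q in cams.tip_of(n,t)[:2]],'expect',proj(c,(566,-229,z)))
E
```

```text
top ring_tall [(array([288.6, 220.1]), 0.8, array([ 565.2, -219.7,   65.7]))] expect [292.0558 219.5102]
top ring_mid [(array([292.5, 217. ]), 0.59, array([ 576.6, -232. ,   45.7]))] expect [291.7831 220.9177]
scene ring_tall [(array([261.3, 206.2]), 0.65, array([ 534.1, -136.4,   65.7])), (array([286.9, 222.5]), 0.55, array([ 566.3, -232.9,   65.7]))] expect [286.1323 221.6993]
scene ring_mid [(array([285.5, 225.5]), 0.48, array([ 566.6, -225.3,   45.7]))] expect [285.981  226.3668]
```

The stack is in place to within the networks' noise, the knob is pressed with about 26 N, and the bubble reads within about 1 mm of the middle. Handing in.

```bash
python3 -c "
from h import *
print(ctrl.finish_job())"
```

```text
the job is handed in; nothing more can be done
None
```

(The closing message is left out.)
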